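# Make up the drive kit and the panel kit

## Robot

A 6-joint arm with a two-finger parallel gripper is mounted at the origin on a cart in front of the work surface, level with it; the furniture and walls round the work are solid. World frame = base frame: x ahead of the robot, y to its left, z up, the work surface at z = 0. Lengths are in m, angles in rad, forces in N, time in s.
With the tool pointing down it reaches from about 0.35 to 0.8 m from the base axis. Payload 7.3 kg.
Tool frame: the origin (TCP) lies between the finger pads; the fingertips stand 25 mm ahead of it and the grasp point (between the pads) lies 6 mm ahead of it (r.tip_extent is the distance from the TCP to the fingertips, in m); z points along the fingers, y is the line along which they close (so a half turn about z gives the same grasp; the last joint's range is limited). The gripper opens to 85 mm and grips with 20 to 120 N. Pads are 22 mm wide; open, the fingers measure 114 mm over their backs; the gripper's body (76 mm by 85 mm) begins 54 mm behind the grasp point. The pads swing forward as they close: fully open they stand 13 mm farther back than shut.
Start: joints at [1.126, 0.342, 1.524, -0, 1.275, -0.146], TCP at [0.155, 0.502, 0.256] pointing down, gripper open.
Joint ranges: [-2.53, 2.53], [-0.77, 2.02], [0.04, 2.7], [-1, 4.14], [0.28, 2.66], [-3.11, 3.11]. Speed limits (rad/s): [2.57, 2.57, 3.14, 3.14, 3.14, 3.14].

## Interface

Orientations are given as a unit quaternion [x, y, z, w].
In Python, from workcell import r, command_gripper, optics gives the robot as it stands. The module is installed in compiled form; this text tells all that it offers. Calls block until the motion is done:
- r.reach(position, orientation): joint-space move of the TCP to a pose.
- r.move_straight(position, orientation=None, speed=0.15, max_force=None): straight line of the TCP; orientation=None keeps the orientation; speed is the mean speed in m/s. With max_force (N) it stops when the force on the tool has changed by that much, and returns True; else False.
- r.movej(angles): joint-space move.
- command_gripper(opening, force=None): finger opening in m; force is the grip in N (None keeps the last); returns when the fingers have stopped.
- r.hold(seconds).
- r.solve_ik(position, orientation): joint angles nearest the present ones, or None.
- r.read_state(): the state.
- optics.get_image(name): name is "scene" or "top"; returns (picture, depth): 384x512x3 uint8, red, green, blue; 384x512 float32, m along the optical axis (not along the pixel's ray), 0 where there is no reading.
- optics.camera_model(name): a dict with "K" (3x3 intrinsics, pixels), "R" (3x3) and "t" (3): a world point X has camera coordinates R X + t. Camera axes: x right, y down, z forward; pixel columns grow to the right and rows downward; lengths in m; the calibration is good to about 2 mm. A picture is of the moment at which its call begins. camera_model takes no time and is no camera call.
A pose or a line that the arm cannot do raises r.PlanningError and nothing moves.
- r.finish_job(): hands the job in; it is judged then, once.
The state is a dict: "time_s": time; "joint_positions": joint angles; "dq": joint speeds; "tau": joint torques, N m; "eef_pos": TCP position; "eef_rot": TCP orientation; "contact_force": force on the tool from outside, world axes, zero at the start; "torque": the same for the moment, N m; "grip_width": finger opening in m; "grip_force": force on a finger pad.
Only numpy, scipy, OpenCV 4.12 (cv2) and the standard library are available. Lean on these libraries where they do the work, as an engineer would, in place of code of your own. Each camera call takes 0.05 s, during which the arm holds its last target. There are 200 camera calls.

## Task

Make up the two repair kits from the stock on the bench: lay the finned heatsink and stand the capacitor can in their pockets in the foam tray for the drive job (the one with a round pocket), and lay the terminal strip and the fuse box in their pockets in the tray for the panel job (the one with the long slot). Then put the grey cover over the drive tray so that it sits all the way down on the tray's rim, leaving each part upright and fully down in its pocket. The flux tin stays where it stands.

Things in the scene. Friction and masses are not known exactly. Their poses are not given: they have to be found in the camera images.
- drive_tray: Fixed tray: black plate 161 (x) x 88 (y) x 4 mm, on it a dark grey foam block 137 x 64 x 20 mm (top at z = 24 mm), bare rim 12 mm wide all round; card holder at the -y side. Origin: centre of underside, z up. Pockets 12 mm deep, floors at z = 12 mm: rectangle 72 (x) x 52 (y) for the heatsink, centre x -26.5, y 0; round, 47 across, for the capacitor, centre x +39, y 0. Mouths bevelled 2 mm.
- panel_tray: Fixed tray: black plate 137 (x) x 132 (y) x 4 mm, on it a dark grey foam block 131 x 126 x 16 mm (top at z = 20 mm); a white card on the bridge between its pockets. Origin: centre of underside, z up. Pockets 6 mm deep, floors at z = 14 mm: slot 119 (x) x 29 (y) for the terminal strip, centre x 0, y +42.5; rectangle 99 (x) x 71 (y) for the fuse box, centre x 0, y -21.5. Mouths bevelled 2 mm.
- cover: Loose grey hood, open below, 157 (x) x 84 (y) x 69 mm high, 0.22 kg, inside 151 x 78 x 66. On its roof a black bar handle, 94 long (x), 12 wide (y), 12 thick, its middle at z = 97, 22 mm free under the bar. Origin: centre of the open rim's plane, z up. It goes over the drive tray's foam block, x along the tray's x (either way round), 7 mm to spare each side, and rests on the tray's plate.
- heatsink: Loose black finned heatsink, 40 (x) x 60 (y) x 27 mm high, fins upward and running along y, 0.09 kg. Origin: centre of the underside. Grip across the 40 mm.
- bulk_cap: Loose dark electrolytic capacitor can standing upright, 35 mm diameter, 51 mm high, 0.06 kg. Origin: centre of the underside.
- terminal_strip: Loose white twelve-way terminal strip, 17 (x) x 107 (y) mm, 15 mm high in the middle (the gripped sides about 12 mm high), 0.03 kg. Origin: centre of the underside. Grip across the 17 mm.
- fuse_box: Loose flat blue fuse box, closed, 59 (x) x 90 (y) x 21 mm high, 0.05 kg. Origin on the underside; the middle of the solid box lies at x = +1, y = +2.5 mm from it. Grip across the 59 mm. Either way round in its pocket.
- flux_tin: Bystander: round flux tin, yellow lid, 47 mm diameter, 22 mm high, standing loose beside the stock. Origin: centre of the underside. Not part of either kit; leave it where it is.
There are look-alikes about, which are no part of the job. Leave any red look-alike of the heatsink alone.

How it is judged:
By the outcome, as a careful person would: the job done as asked, in the order asked, and still so for the second after the job is handed in, with the robot touching nothing.
It also fails if it takes over 122 s, if anything falls off the work surface, if the arm or the gripper's body presses on something with over 40 N, if the wrist force passes 120 N, or if a joint passes its speed limit or range.

## Working session

There is one attempt and no reset: what is moved stays moved. The work goes in short steps, each a Python script; the robot and the scene stay as the last script left them, time stands still between calls to the robot, and variables do not carry over. Pictures are saved under pics/ and viewed, at most 14 in all, crops included, and the job is handed in when it is done.

```bash
mkdir -p pics; python3 - <<'E'
from workcell import r, optics
import cv2,numpy as np
for n in("scene","top"):
    p,d=optics.get_image(n); m=optics.camera_model(n)
    cv2.imwrite(f"pics/{n}0.png",cv2.resize(p[:,:,::-1],(800,600),interpolation=cv2.INTER_CUBIC))
    np.savez(f"{n}0.npz",p=p,d=d,**m)
    print(n,m["K"].round(1).tolist(),m["R"].round(3).tolist(),m["t"].round(3).tolist())
E
```

```text
scene [[424.0, 0.0, 251.1], [0.0, 424.0, 192.3], [0.0, 0.0, 1.0]] [[0.629, -0.777, 0.013], [-0.659, -0.542, -0.521], [0.412, 0.319, -0.854]] [-0.345, 0.415, 0.756]
top [[439.7, 0.0, 248.7], [0.0, 439.7, 195.0], [0.0, 0.0, 1.0]] [[-0.021, -1.0, -0.016], [-0.983, 0.024, -0.18], [0.18, 0.012, -0.984]] [0.033, 0.546, 0.944]
```

View pics/scene0.png

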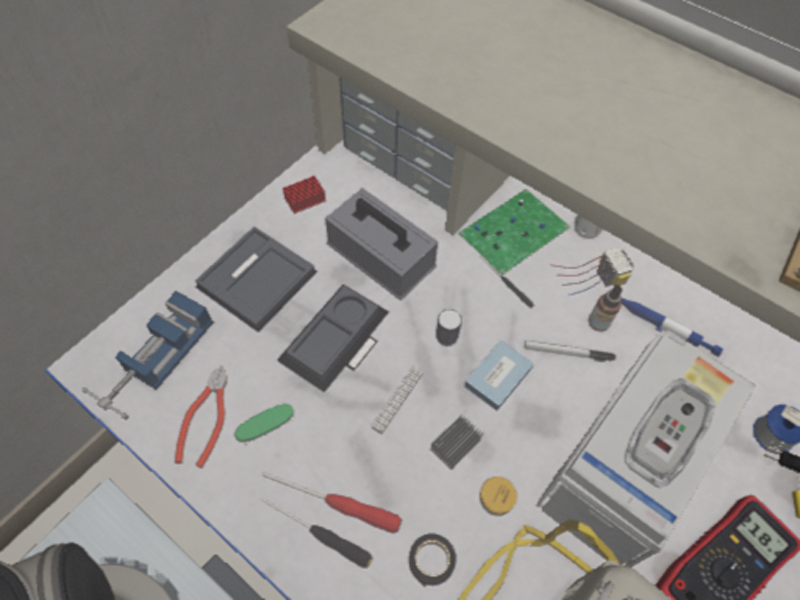

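View pics/top0.png

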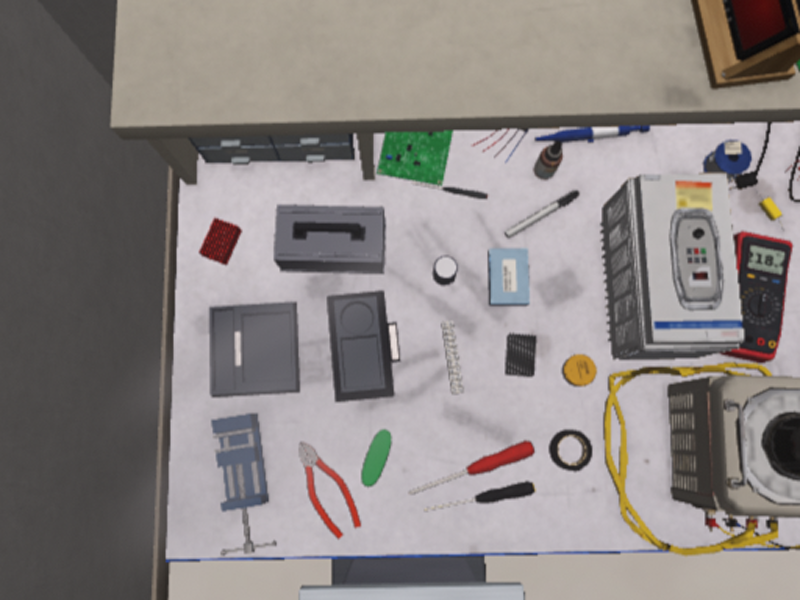

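The scene view shows:
- red heatsink look-alike at (304,194)
- cover at (380,240)
- panel tray at (256,277), with its slot at upper left
- drive tray at (335,335), with the round pocket at (350,303)
- can at (448,325)
- blue box at (499,374)
- strip at (397,400)
- black heatsink at (456,441)
- flux tin at (498,495)

The top view shows the same things: cover (330,238), panel tray (254,348), drive tray (361,345), can (445,269), box (508,277), strip (453,357), black heatsink (520,355), tin (579,370).

**Possible mix-ups, with top-view pixels**
- **Heatsink:** red (220,241) or black (520,355). I choose black.
- **Can:** (445,269), or the brown bottle at (548,160). I choose the first. A grey cylinder also shows at scene (588,224).
- **Strip:** only the one at (453,357).
- **Box:** only the one at (508,277).

Next come a close crop to check the choice, and a height map from both views.

```bash
cat > vis.py <<'E'
import numpy as np,cv2
def cloud(f):
    z=np.load(f) if isinstance(f,str) else f
    d=z["d"]; K,R,t=z["K"],z["R"],z["t"]
    v,u=np.mgrid[:384,:512]
    c=np.stack([(u-K[0,2])/K[0,0]*d,(v-K[1,2])/K[1,1]*d,d],-1)
    X=(c-t)@R; X[d==0]=np.nan
    return z["p"],X
E
python3 - <<'E'
from vis import *
from workcell import r
print("tip",r.tip_extent)
p,X=cloud("top0.npz"); ps,Xs=cloud("scene0.npz")
z=np.load("scene0.npz")
def stat(X,n):
    h=X[...,2]; print(n,"bench z",np.nanmedian(h[abs(h)<.02]).round(4))
stat(X,"top");stat(Xs,"scene")
# named objects by top pixel (800 px) & box half sizes in m
seeds=dict(cover=(330,238),panel=(270,360),drive=(361,370),cap=(445,265),box=(498,277),strip=(453,357),hs=(520,355),tin=(579,370),redhs=(220,241))
m=((X[...,2]>.006)&(X[...,2]<.2)).astype(np.uint8)
n,L=cv2.connectedComponents(m,connectivity=4)
for k,(u,v) in seeds.items():
    i,j=int(v/1.5625),int(u/1.5625)
    l=L[i,j]; P=X[L==l] 
    top=np.nanpercentile(P[:,2],97)
    T=P[P[:,2]>top-.008] if k not in("panel","drive") else P[(P[:,2]>.012)]
    b=cv2.minAreaRect((T[:,:2]*1000).astype(np.float32))
    # scene heights in the same xy area
    c=np.array(b[0])/1000
    near=Xs[np.hypot(*(Xs[...,:2]-c).transpose(2,0,1))<.02]
    print(k,l,"seed",X[i,j].round(3),"n",len(T),"top z %.4f"%top,"scene z %.4f"%(np.nanpercentile(near[:,2],95) if len(near) else -1),"rect",np.round(b[0],1),np.round(b[1],1),round(b[2],1))
for c in "a",:
  y0,y1,x0,x1=170,265,190,400
  im=p[y0:y1,x0:x1,::-1]
  cv2.imwrite("pics/crop1.png",cv2.resize(im,None,fx=3.8,fy=3.8,interpolation=cv2.INTER_CUBIC))
E
```

```text
tip 0.025
top bench z 0.0015
scene bench z 0.0007
cover 183 seed [0.643 0.103 0.07 ] n 252 top z 0.1037 scene z 0.1044 rect [649.5 104.7] [92.6 12.4] 87.4
panel 250 seed [0.475 0.2   0.015] n 2997 top z 0.0232 scene z 0.0205 rect [491.9 225.1] [131.5 127. ] 2.1
drive 239 seed [0.458 0.064 0.012] n 1385 top z 0.0273 scene z 0.0248 rect [493.8  66.7] [137.4  64.2] 4.5
cap 218 seed [ 0.604 -0.061  0.054] n 182 top z 0.0550 scene z 0.0534 rect [599.1 -62.8] [32.7 34.8] 45.4
box 214 seed [ 0.591 -0.142  0.02 ] n 894 top z 0.0251 scene z 0.0231 rect [ 591.2 -159.1] [58.2 85.3] 88.6
strip 277 seed [ 0.473 -0.07   0.014] n 317 top z 0.0181 scene z 0.0158 rect [472.4 -70.4] [107.5  17. ] 6.5
hs 295 seed [ 0.474 -0.17   0.011] n 234 top z 0.0310 scene z 0.0288 rect [ 472.7 -170.7] [39.  59.4] 83.6
tin 333 seed [ 0.45  -0.253  0.022] n 337 top z 0.0264 scene z 0.0238 rect [ 448.2 -254.7] [45.5 45.9] 42.6
redhs 191 seed [0.657 0.277 0.021] n 294 top z 0.0306 scene z 0.0290 rect [657.5 276.6] [39.9 61.1] 69.1
```

View pics/crop1.png

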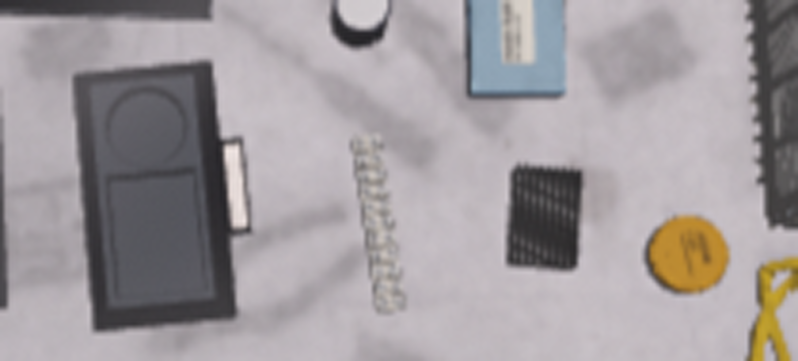

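The crop confirms the black finned heatsink at (543,217) and the white strip at (378,225). The yellow tin is close by at (687,254), so I'll open the fingers only as far as needed there. The top footprints match the text sizes, and both views agree on heights to 2 mm.

```bash
cat > rob.py <<'E'
from workcell import r, command_gripper, optics
import numpy as np,cv2
from scipy.spatial.transform import Rotation as Ro
TRAY=dict(drive=(.4938,.0667,4.5),panel=(.4919,.2251,2.1))
def pocket(t,x,y):
    X,Y,a=TRAY[t]; c,s=np.cos(np.radians(a)),np.sin(np.radians(a))
    return X+c*x-s*y, Y+s*x+c*y
def quat(pos,deg):
    "tool down, closing line at deg; the half turn with the last joint nearer zero"
    best=None
    for k in (0,180):
        t=np.radians(deg+k); y=np.array([np.cos(t),np.sin(t),0]); z=np.array([0,0,-1.])
        q=Ro.from_matrix(np.c_[np.cross(y,z),y,z]).as_quat(); s=r.solve_ik(pos,q)
        if s is not None and (best is None or abs(s[5])<best[0]): best=(abs(s[5]),q)
    return best[1]
def st(tag=""):
    s=r.read_state(); print(tag,"t %.1f"%s["time_s"],"w %.4f"%s["grip_width"],"F %.1f"%s["grip_force"],np.round(s["contact_force"],1),np.round(s["eef_pos"],4))
T=.025
def pick(xy,deg,tip,opening,force,lift=.17):
    hi=[*xy,lift+T]; q=quat(hi,deg)
    r.reach(hi,q); command_gripper(opening)
    r.move_straight([*xy,tip+T+.03],speed=.25)
    if r.move_straight([*xy,tip+T],speed=.1,max_force=12): print("touched")
    command_gripper(0,force); st("gripped")
    r.move_straight(hi,speed=.25); st("lifted")
def place(xy,deg,tip,opening,lift=.17):
    hi=[*xy,lift+T]; q=quat(hi,deg)
    r.reach(hi,q)
    r.move_straight([*xy,tip+T+.025],speed=.25)
    if r.move_straight([*xy,tip+T],speed=.06,max_force=10): print("touched")
    st("at place"); command_gripper(opening)
    r.move_straight(hi,speed=.25); st("released")
def snap(name):
    o={}
    for n in("scene","top"):
        p,d=optics.get_image(n); np.savez(f"{n}_{name}.npz",p=p,d=d,**optics.camera_model(n))
E
python3 - <<'E'
from vis import *
for n in("top0.npz","scene0.npz"):
    p,X=cloud(n); p=p.astype(int)
    m=(X[...,2]>.010)&(X[...,2]<.04)&(abs(X[...,0]-.591)<.07)&(abs(X[...,1]+.159)<.05)
    P=X[m]; print(n,cv2.minAreaRect((P[:,:2]*1000).astype(np.float32)))
E
python3 - <<'E'
from rob import *
pick((.4727,-.1707),83.6,.013,.058,40)
place(pocket("drive",-26.5e-3,0),94.5,.0265,.058)
pick((.5991,-.0628),94.5,.018,.052,30)
snap("a")
import vis
p=np.load("top_a.npz")["p"][170:265,190:400,::-1]
cv2.imwrite("pics/a.png",cv2.resize(p,None,fx=3.8,fy=3.8,interpolation=cv2.INTER_CUBIC))
E
```

```text
top0.npz ((604.281494140625, -159.39244079589844), (58.16374206542969, 112.52764129638672), 88.71998596191406)
scene0.npz ((604.8395385742188, -159.3605194091797), (58.48575210571289, 112.49365234375), 88.62366485595703)
gripped t 4.5 w 0.0382 F 40.8 [-0.3  0.2  6.5] [ 0.4734 -0.1711  0.0392]
lifted t 5.3 w 0.0381 F 40.2 [ 0.1 -0.3 -1.5] [ 0.472  -0.1703  0.194 ]
touched
at place t 7.3 w 0.0380 F 41.0 [-0.9 -0.2  5.2] [0.4672 0.0646 0.0512]
released t 8.4 w 0.0583 F 0.0 [ 0.1 -0.5 -1.2] [0.4667 0.0646 0.194 ]
gripped t 10.8 w 0.0343 F 30.1 [0.1 0.7 5.6] [ 0.5998 -0.0629  0.0442]
lifted t 11.5 w 0.0335 F 29.9 [ 0. -0. -1.] [ 0.5982 -0.0626  0.1934]
```

View pics/a.png

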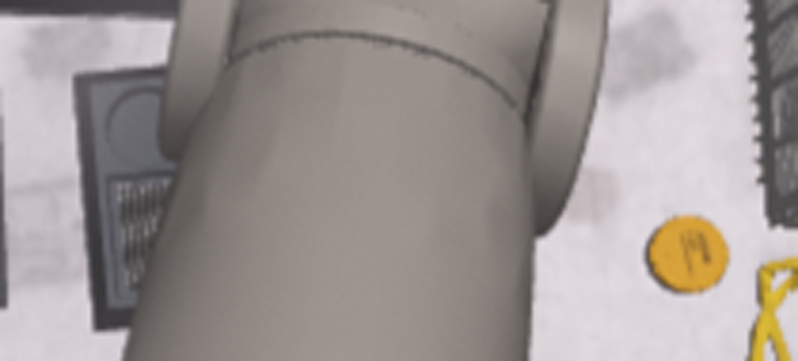

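The heatsink shows in the drive tray's rectangle at about (140,235), partly hidden by the arm. Next come the can, the strip, and the box's extent again without the pen that spoiled it.

```bash
python3 - <<'E'
from vis import *
for n in("top0.npz","scene0.npz"):
    p,X=cloud(n)
    m=(X[...,2]>.012)&(X[...,2]<.04)&(abs(X[...,0]-.591)<.07)&(abs(X[...,1]+.159)<.05)
    k,L,s,c=cv2.connectedComponentsWithStats(m.astype(np.uint8)); l=1+np.argmax(s[1:,4])
    P=X[L==l]; print(n,cv2.minAreaRect((P[:,:2]*1000).astype(np.float32)),[ (round(float(h),3),np.round(1e3*np.nanpercentile(P[P[:,2]>h][:,0],[0,100]),1)) for h in(.012,.017,.02)])
E
python3 - <<'E'
from rob import *
place(pocket("drive",39e-3,0),94.5,.031,.05)
pick((.4724,-.0704),96.5,.005,.034,25)
place(pocket("panel",0,42.5e-3),92.1,.0205,.034)
r.reach([.45,-.10,.25],quat([.45,-.10,.25],90))
snap("b")
p=np.load("top_b.npz")["p"][120:265,110:360,::-1]
cv2.imwrite("pics/b.png",cv2.resize(p,None,fx=3.2,fy=3.2,interpolation=cv2.INTER_CUBIC))
E
```

```text
top0.npz ((591.4379272460938, -159.10545349121094), (58.16374206542969, 86.83411407470703), 88.71998596191406) [(0.012, array([547.9, 634.7])), (0.017, array([548.4, 634.3])), (0.02, array([548.4, 633.9]))]
scene0.npz ((592.0407104492188, -159.02603149414062), (58.45329666137695, 86.80252838134766), 88.53978729248047) [(0.012, array([547.9, 635.2])), (0.017, array([547.9, 635.2])), (0.02, array([548.8, 634. ]))]
touched
at place t 13.3 w 0.0340 F 30.6 [-1.2 -0.7  4.7] [0.5325 0.0698 0.0558]
released t 14.3 w 0.0498 F 0.0 [-0.7 -0.4 -0.1] [0.5319 0.0698 0.1939]
gripped t 16.7 w 0.0161 F 26.0 [-1.4 -0.4  6. ] [ 0.4731 -0.0706  0.0311]
lifted t 17.5 w 0.0158 F 25.2 [-0.4  0.5  0.1] [ 0.4717 -0.0702  0.1941]
touched
at place t 20.7 w 0.0161 F 28.5 [-0.3 -0.2  4.9] [0.4901 0.2675 0.0452]
released t 21.8 w 0.0341 F 0.0 [ 0.2  0.4 -0.9] [0.4896 0.2673 0.1938]
```

View pics/b.png

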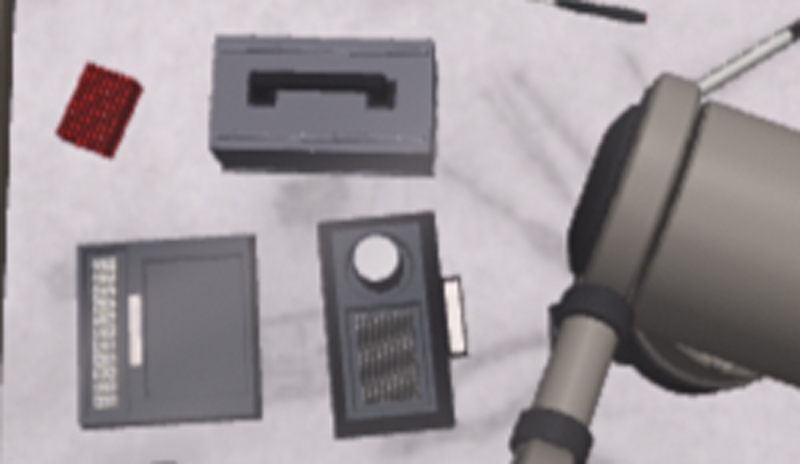

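The strip lies in the slot at (105,335), the can in the round pocket at (378,258) and the heatsink in its rectangle at (387,355). The box is next, then a numeric check of all four before covering.

```bash
python3 - <<'E'
from rob import *
pick((.5917,-.1590),88.6,.005,.076,25)
place(pocket("panel",0,-21.5e-3),92.1,.0205,.072)
r.reach([.45,-.10,.25],quat([.45,-.10,.25],90))
snap("c")
p=np.load("top_c.npz")["p"][120:265,110:360,::-1]
cv2.imwrite("pics/c.png",cv2.resize(p,None,fx=3.2,fy=3.2,interpolation=cv2.INTER_CUBIC))
from vis import *
for n in("top","scene"):
    p,X=cloud(n+"_c.npz")
    for k,t,x,y,w,foam in(("hs","drive",-26.5,0,.036,.024),("cap","drive",39,0,.024,.024),("strip","panel",0,42.5,.062,.020),("box","panel",0,-21.5,.050,.020)):
        x,y=pocket(t,x/1e3,y/1e3); Z=X[...,2]
        m=(np.hypot(X[...,0]-x,X[...,1]-y)<w)&(Z>foam+(.0035 if k=="strip" else .006))&(Z<.09)
        if k=="strip": m&=abs(X[...,1]-y)<.017
        P=X[m]; b=cv2.minAreaRect((P[:,:2]*1000).astype(np.float32))
        print(n,k,"pocket",round(x*1e3,1),round(y*1e3,1),"rect",np.round(b[0],1),np.round(b[1],1),round(b[2],1),"top z %.1f"%(1e3*np.nanpercentile(P[:,2],90)))
E
```

```text
gripped t 26.6 w 0.0574 F 27.6 [-0.   0.2  5.3] [ 0.5924 -0.1593  0.0312]
lifted t 27.4 w 0.0572 F 27.1 [ 0.6 -0.6 -0.4] [ 0.5908 -0.1587  0.1934]
touched
at place t 30.7 w 0.0572 F 27.9 [-0.1 -1.3  4.4] [0.4924 0.2035 0.0449]
released t 31.7 w 0.0720 F 0.0 [ 0.6 -0.2 -0.5] [0.492  0.2034 0.1938]
top hs pocket 467.4 64.6 rect [466.6  64. ] [59.1 38.5] 4.5 top z 42.3
top cap pocket 532.7 69.8 rect [530.   68.2] [32.6 34.7] 88.4 top z 66.5
top strip pocket 490.3 267.6 rect [489.3 267.7] [106.9  32.4] 0.9 top z 30.5
top box pocket 492.7 203.6 rect [491.2 208.7] [85.3 70.8] 1.6 top z 37.6
scene hs pocket 467.4 64.6 rect [467.1  63.7] [60.3 39.1] 4.2 top z 40.5
scene cap pocket 532.7 69.8 rect [529.3  69.8] [35.8 29.4] 66.4 top z 65.4
scene strip pocket 490.3 267.6 rect [437. 256.] [2.4 0. ] 126.5 top z 27.3
scene box pocket 492.7 203.6 rect [481.5 182.7] [43.3 98.2] 61.7 top z 36.7
```

View pics/c.png

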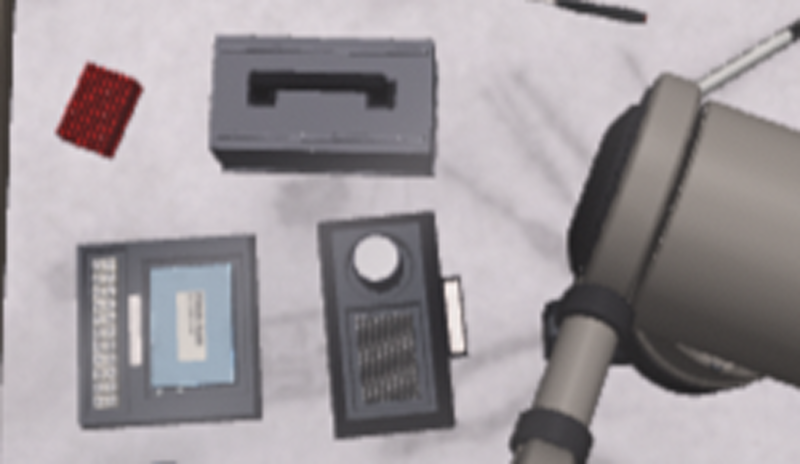

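The box lies in its rectangle at (193,325). All four part tops are about 12–14 mm higher than on the bench, matching the pocket floors, so everything is down. Now the cover.

```bash
python3 - <<'E'
from rob import *
pick((.6495,.1047),-2.6,.078,.034,70,lift=.20)
X,Y,a=TRAY["drive"]; hi=[X,Y,.225]
r.move_straight(hi,speed=.2)
r.move_straight(hi,quat(hi,a+90)) if False else r.reach(hi,quat(hi,a+90))
st("over")
r.move_straight([X,Y,.14],speed=.15)
print(r.move_straight([X,Y,.1055],speed=.04,max_force=8)); st("down")
snap("d")
p=np.load("scene_d.npz")["p"][100:300,100:350,::-1]
cv2.imwrite("pics/d.png",cv2.resize(p,None,fx=3,fy=3,interpolation=cv2.INTER_CUBIC))
E
```

```text
gripped t 36.9 w 0.0106 F 68.7 [1.2 0.1 4.1] [0.6504 0.1048 0.1043]
lifted t 37.5 w 0.0107 F 68.2 [ 0.3 -0.6 -2.4] [0.6486 0.1047 0.2233]
over t 39.8 w 0.0101 F 68.2 [-0.4 -0.1 -2.2] [0.494  0.0668 0.2248]
True
down t 41.2 w 0.0104 F 69.0 [-0.7 -0.8  4.3] [0.4934 0.0665 0.1081]
```

View pics/d.png

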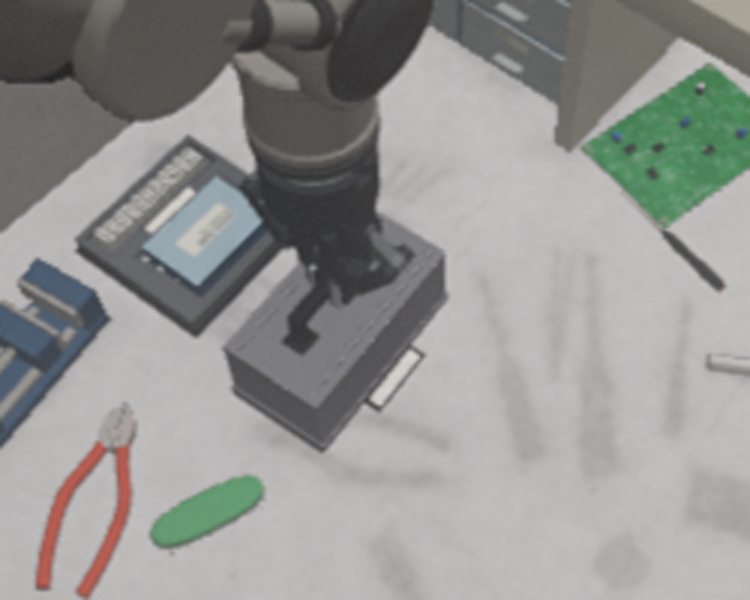

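The cover touched at TCP 108.1 mm against 104.3 mm when gripped. That is 3.8 mm up, which matches the tray's 4 mm plate, and the picture shows the hood on the rim near (335,345). I'll release it, back off and check.

```bash
python3 - <<'E'
from rob import *
command_gripper(.034); p=r.read_state()["eef_pos"]
r.move_straight([p[0],p[1],.23],speed=.2)
r.reach([.45,-.15,.25],quat([.45,-.15,.25],90)); st()
snap("e")
from vis import *
for n in("top","scene"):
    _,X=cloud(n+"_e.npz"); _,X0=cloud(n+"0.npz")
    def roof(X,x,y):
        P=X[(np.hypot(X[...,0]-x,X[...,1]-y)<.09)&(X[...,2]>.06)&(X[...,2]<.085)]
        A=np.c_[P[:,:2]-[x,y],np.ones(len(P))]; return np.linalg.lstsq(A,P[:,2],rcond=None)[0].round(4)
    print(n,roof(X0,.6495,.1047),roof(X,.494,.0667))
a=np.load("top_e.npz")["p"][120:265,110:400,::-1]
cv2.imwrite("pics/e.png",cv2.resize(a,None,fx=2.7,fy=2.7,interpolation=cv2.INTER_CUBIC))
E
```

```text
t 43.3 w 0.0338 F 0.0 [-0.5  0.6 -0.4] [ 0.45   -0.1492  0.2493]
top [ 0.0057 -0.0008  0.0701] [ 0.0013 -0.0018  0.0742]
scene [0.0134 0.0038 0.0695] [0.005  0.029  0.0734]
```

View pics/e.png

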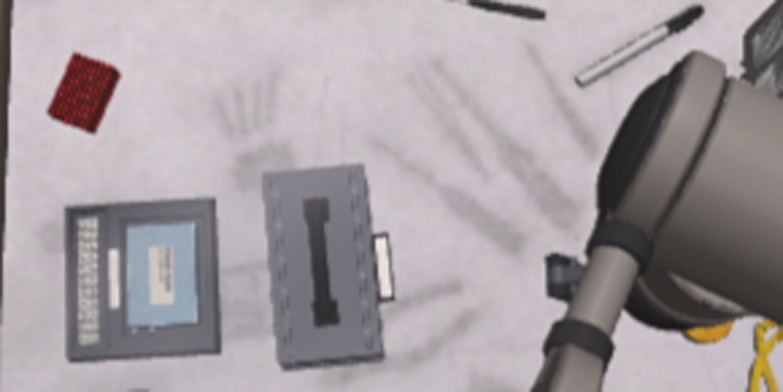

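The cover sits level on the drive tray at (325,265), its roof 4 mm higher than on the bench, so it is fully down. The strip at (88,280) and the box at (162,273) are in place, and the tin is untouched. Handing in.

```bash
python3 -c "
from workcell import r
print(r.finish_job())"
```

```text
the job is handed in; nothing more can be done
None
```

Both kits are made up, the cover sits fully down on the drive tray's rim, the flux tin was not touched, and the job was handed in at about 43 s on the robot's clock.

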